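Close a weld fit-up gap to the gauge mark with the knurled wheel

TASK

On the welding fit-up jig, roll the knurled wheel with a light fingertip so that the sliding test plate creeps towards the fixed one, until its leading edge stands level with the thin gauge blade beside it. Move the plate only by the wheel: do not push on the plate itself or the gauge, and leave everything lying around where it is. Then take the hand away.

Things in the scene. Friction and masses are not known exactly. Their poses are not given: they have to be found in the camera images.
- jig: Welding fit-up jig, bolted down: grey base plate 200 (its x) x 320 (its y) x 14 mm, origin at the centre of its underside on the table, z up. Jig +y is the closing direction. Two equal bright steel test plates lie level on it over a copper backing bar: the fixed one at jig +y, the sliding one at jig -y. The wheel stands on the jig's -x side, the gauge rail on its +x side.
- wheel: Upright knurled aluminium thumbwheel, 64 mm across, 20 mm wide, between two grey cheeks (tops 62 mm above the table). Origin at its centre, 54 mm above the table, at jig x = -62, y = -20 mm; its orientation turns with it. Axle along jig x. Rolling its top towards jig +y moves the sliding plate to jig +y: 1 mm of plate for 4 mm rolled at the rim; rolling back opens the gap.
- wheel_top (a point): Top of the wheel's rim at rest, 86 mm above the table; axes as the jig's. The wheel turns by friction under a tip that presses on it (about 1 N at the rim) and stays where it is left. Pressed 3 to 5 mm down, it follows a tip that strokes straight and level along jig y, up to 20 mm either side of this point; lift off to go back for the next stroke.
- bed (a joint): The sliding side of the jig (bed slab, wheel, cheeks and sliding plate together) rests on springs and sinks when the wheel is pressed, and rises again. Value: how far it is sunk, m: 0 at rest, 0.006 fully down (solid from there). It takes about 3 N to start and 1 N more per mm.
- carriage: The sliding test plate, 100 (x) x 110 (y) x 8 mm, on its carriage. Origin on the line of its leading (jig +y) edge, mid-width, 14 mm above the table, 26 mm below the plate's top; axes as the jig's. Slides only along jig y, 40 mm in all. Not to be touched. The gap to the fixed plate is 32 to 42 mm at the start.
- fixed_edge (a point): Middle of the fixed test plate's edge across the gap, at its top, 40 mm above the table, jig x = 20, y = 30 mm. The fixed plate is the size of the sliding one.
- plate_edge (a point): Top corner of the sliding plate's leading edge, at its jig +x end, next to the gauge blade, 40 mm above the table. Axes as the jig's.
- mark (a point): Tip of the gauge blade: thin bright blade 3 mm wide (this point is mid-width), reaching in jig -x from a small dark block (22 mm long, round stub on top) on the gauge rail; its tip is 2 mm clear of the plate's side, 40 mm above the table. Axes as the jig's. At the start 14 to 36 mm beyond the plate's edge in jig +y. Level means the same jig y as point plate_edge. Not to be touched.
- nozzle: Bystander: brass gas nozzle, 24 mm across, 60 mm tall, standing on the fixed test plate (top 100 mm above the table).
- spanner: Bystander: steel spanner 150 mm long, lying flat in front of the wheel side of the jig (origin mid-length, on the table).
- brush: Bystander: hand brush 200 mm long, lying off the jig's +y end.
- offcut: Bystander: steel offcut 70 x 45 x 8 mm, lying off the jig's -y end.
- can: Bystander: grey can, 56 mm across, 100 mm tall, standing off the jig's +x side.
- square: Bystander: grey magnetic holding square, 60 mm high, standing off the jig's +x side.
- fitting: Bystander: brass hose fitting, 28 mm across, 30 mm tall, standing on the table in front of the wheel side of the jig.

How it is judged (in metres and radians):
On the way:
1. a fingertip bears on the knurled wheel, not on the plate (contact force between the fingers and wheel above 0.5 N and contact force between the fingers and carriage below 0.5 N), for 0.2 s.
At the end, for the whole second after the job is handed in: The sliding plate's leading edge is within 2.5 mm of the middle of the gauge blade along the jig's y, and the plate is at rest (y of plate_edge in the frame of mark between -0.0025 and 0.0025 m and linear speed of carriage below 0.003 m/s); the robot touches nothing.
It fails at once if the sliding plate is pushed or touched other than through the wheel (contact force between carriage and anything else above 2 N).
It fails at once if the gauge blade is shifted by more than 3 mm (distance of mark from where it was at the start of the episode above 0.003 m).
It fails at once if the wheel is pressed with more than 40 N (contact force between wheel and anything else above 40 N).
It fails at once if a bystander is lifted, carried or shifted by more than 20 mm (distance of any of nozzle, spanner, brush, offcut, can, square, fitting from where it was at the start of the episode above 0.02 m).
It also fails if it takes over 51 s, if anything falls off the work surface, if the arm or the gripper's body presses on something with over 40 N, if the wrist force passes 120 N, or if a joint passes its speed limit or range.

ROBOT

A 6-joint arm with a two-finger parallel gripper is mounted at the origin on the work surface. World frame = base frame: x ahead of the robot, y to its left, z up, the work surface at z = 0. Lengths are in mm, angles in rad, forces in N, time in s.
With the tool pointing down it reaches from about 350 to 875 mm from the base axis. Payload 4.2 kg.
Tool frame: the origin (TCP) lies between the finger pads; the fingertips stand arm.tip_reach ahead of it and the grasp point (between the pads) is the TCP (arm.tip_reach is the distance from the TCP to the fingertips, in mm); z points along the fingers, x is the direction in which the jaws open and shut, and the axes are right-handed (so a half turn about z gives the same grasp; the last joint's range is limited). The gripper opens to 87 mm and grips with 3 to 60 N. Pads are 19 mm wide; open, the fingers measure 117 mm over their backs; the gripper's body (75 mm by 190 mm) begins 51 mm behind the grasp point.
Start: joints at [-0.98, 0.385, 0.008, 0, -1.194, -0.259], TCP at [203.606, -590.884, 241.55] pointing down, gripper open.
Joint ranges: [-3.14, 3.14], [-1.21, 2.06], [-1.07, 1.41], [-3.16, 2.05], [-2.99, -0.16], [-3.1, 3.1]. Speed limits (rad/s): [2.79, 2.79, 3.14, 3.14, 3.14, 3.14].

INTERFACE

Orientations are given as a unit quaternion [w, x, y, z].
In Python, from station import arm gives the robot as it stands. The module is installed in compiled form; this text tells all that it offers.
- The arm moves only by the tool jog_arm, never from a script. Its argument "plan" is one flat list of numbers, 5 for each row, row after row: the shift along the tool's x, y, z in mm, then the turn about the tool's z in units of 10 degrees (1.0 is 10 degrees), then the opening, from 0 (shut) to 1 (fully open). In form: [tx, ty, tz, turn, grip, tx, ty, tz, turn, grip, ...]. A call has 1 to 8 rows; each row shifts and turns the pose as measured when the row begins, along the tool's axes as they then stand; what a row does not reach is not made up. A row lasts 1/8 s, in which the tool goes at most 62.5 mm and 10.7 degrees, less where a joint would pass 70% of its speed; a pose out of reach is approached as far as the arm can. A call with a gripper value outside its range is refused whole. The fingers move at their own pace and stop on an object; "newtons" is the grip in N (left out, the last holds). Time passes only in rows, so rows that do not move let the fingers close. It gives the time, the measured TCP pose, the force and the opening at its end, in the units of the state.
- arm.read_state(): the state, without advancing time (a new reading comes with each control period).
- arm.snapshot(name): name is "scene" or "top" or "wrist"; returns a dict with "image" (384x512x3 uint8, red, green, blue), "range_z" (384x512 float32, mm along the optical axis (not along the pixel's ray), 0 where there is no reading), "camera_matrix" (3x3 intrinsics, pixels), "xyz" and "attitude" of the camera in the world. Camera axes: x right, y down, z forward; pixel columns grow to the right and rows downward; lengths in mm; the calibration is good to about 2 mm. A picture is of the moment at which its call begins.
- arm.finish_job(): hands the job in, once; it reports no verdict.
The state is a dict: "clock": time; "joint_positions": joint angles; "joint_vel": joint speeds; "joint_torque": joint torques, N m; "tool_pos": TCP position; "tcp_rot": TCP orientation; "wrist_force": force on the tool from outside, world axes, zero at the start; "moment": the same for the moment, N m; "opening": finger opening in mm.
Only numpy, scipy, OpenCV 4.12 (cv2) and the standard library are available. Lean on these libraries where they do the work, as an engineer would, in place of code of your own. Each camera call takes 0.05 s, during which the arm holds its last target.

## Working session

There is one attempt and no reset: what is moved stays moved. The work goes in short steps, Python scripts to look and compute and a tool call to move; the robot and the scene stay as the last step left them, time stands still between calls to the robot, and variables do not carry over. Pictures are saved under pics/ and viewed, and the job is handed in when it is done.

Besides the shell and the picture viewer there is one more tool, called after "Call:" by a JSON object that holds its "op" and its "data", one argument or row to a line. jog_arm: Moves the arm, as the interface text tells. Its arguments: {"type":"object","properties":{"plan":{"type":"array","items":{"type":"number"}},"newtons":{"type":"number"}},"required":["plan"]}

```bash
mkdir -p pics
cat > h.py <<'E'
import numpy as np, cv2, json
from station import arm
from scipy.spatial.transform import Rotation as R
def snap(n,f):
    s=arm.snapshot(n); cv2.imwrite('pics/'+f+'.png',cv2.cvtColor(s['image'],cv2.COLOR_RGB2BGR)); np.savez('pics/'+f+'.npz',**{k:np.array(v) for k,v in s.items()}); return s
def ld(f): return dict(np.load('pics/'+f+'.npz'))
def rot(s):
    a=np.array(s['attitude'],float)
    if a.size==9: return a.reshape(3,3)
    w,x,y,z=a; return R.from_quat([x,y,z,w]).as_matrix()
def ray(s,u,v):
    K=np.array(s['camera_matrix']); d=np.linalg.inv(K)@np.array([u,v,1.]); return rot(s)@d
def plane(s,u,v,z):
    d=ray(s,u,v);o=np.array(s['xyz'],float); return o+d*(z-o[2])/d[2]
def depthpt(s,u,v):
    return np.array(s['xyz'],float)+ray(s,u,v)*s['range_z'][int(v),int(u)]
def cloud(s):
    K=np.array(s['camera_matrix']);v,u=np.mgrid[0:384,0:512]
    d=np.stack([(u-K[0,2])/K[0,0],(v-K[1,2])/K[1,1],np.ones_like(u)],-1)*s['range_z'][...,None]
    return d@rot(s).T+np.array(s['xyz'],float)
E
python3 - <<'E'
from h import *
for n in ['scene','top','wrist']:
    s=snap(n,n+'0'); print(n,s['xyz'],s['attitude'],s['camera_matrix'])
print(arm.read_state(), arm.tip_reach)
E
```

```text
scene [1080.03510944  164.24462194  865.65330474] [-0.17437339  0.61004661  0.74295244 -0.2132105 ] [[451.27620138   0.         255.11604961]
 [  0.         451.27620138 187.44280685]
 [  0.           0.           1.        ]]
top [469.37507802  39.66026995 774.1129086 ] [-0.06596337  0.71356699 -0.69641523  0.03842916] [[347.21128373   0.         255.34455881]
 [  0.         347.21128373 192.31997116]
 [  0.           0.           1.        ]]
wrist [ 134.19085434 -613.86928857  383.66192485] [0.07864435 0.57521393 0.8064339  0.11228703] [[317.5890825    0.         254.47457468]
 [  0.         317.5890825  193.40112495]
 [  0.           0.           1.        ]]
{'clock': 0.15, 'joint_positions': array([-9.80382514e-01,  3.85388705e-01,  6.96344264e-03, -3.36139261e-04,
       -1.19400977e+00, -2.58583313e-01]), 'joint_vel': array([-0.00037988, -0.00226185,  0.00385287,  0.00173183,  0.00136677,
       -0.00032492]), 'joint_torque': array([ 6.56072052e-05, -3.91053557e+01,  1.87586761e+01,  4.22235847e+00,
        1.23524421e-02, -1.33170352e-04]), 'tool_pos': array([ 203.47806951, -590.5130847 ,  240.71719651]), 'tcp_rot': array([-7.11404221e-04,  5.80664486e-01,  8.14142530e-01,  4.35491945e-04]), 'wrist_force': array([ 0.07468213,  0.50250768, -0.10415079]), 'moment': array([-0.00104651,  0.03145476, -0.03222453]), 'opening': 87.15154337123793} 19.0
```

View pics/scene0.png

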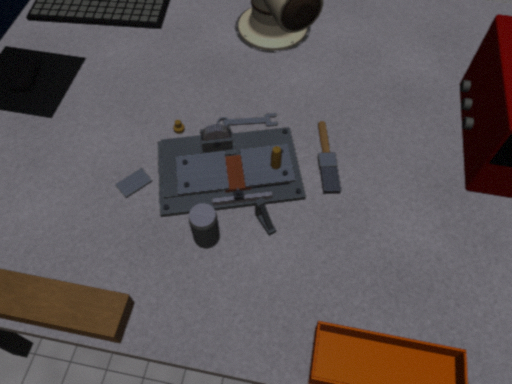

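View pics/top0.png

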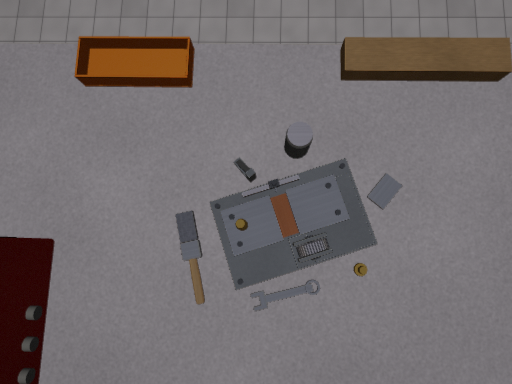

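Run:
```python
from h import *
s=ld('top0')
im=cv2.cvtColor(s['image'],cv2.COLOR_RGB2BGR)
c=im[140:300,200:390]; cv2.imwrite('pics/topcrop.png',cv2.resize(c,None,fx=4,fy=4,interpolation=cv2.INTER_CUBIC)*1)
P=cloud(s)
# base plate mask by height
z=P[...,2]; 
m=((z>8)&(z<22)).astype(np.uint8); m[:140]=0;m[300:]=0;m[:,:195]=0;m[:,390:]=0
m2=((z>8)&(z<120)).astype(np.uint8)
m2[:150]=0;m2[300:]=0;m2[:,:195]=0;m2[:,390:]=0
m2=cv2.morphologyEx(m2,cv2.MORPH_OPEN,np.ones((5,5)))
n,l,st,ce=cv2.connectedComponentsWithStats(m2)
print(st)
i=1+np.argmax(st[1:,4]); cs=max(cv2.findContours((l==i).astype(np.uint8),0,2)[0],key=cv2.contourArea)
r=cv2.minAreaRect(cs); b=cv2.boxPoints(r); print(r,b)
w=np.array([plane(s,u,v,14) for u,v in b]); print(w.round(1)); print(np.linalg.norm(np.diff(w,axis=0),axis=1), w.mean(0))
for q in [(312,248),(241,224),(285,215),(330,205),(298,135)]: print(q,depthpt(s,*q).round(1))
print(z[200,100],z[250,200])
```

```text
[[     0      0    512    384 182454]
 [   288    150     18      8    131]
 [   235    159     21     21    221]
 [   211    160    166    129  13380]
 [   195    246      7     12     77]
 [   355    264     12     12    128]
 [   195    270      9     30    217]]
((292.0521545410156, 222.58050537109375), (93.3831558227539, 148.9313201904297), 72.01266479492188) [[206.80734 201.16649]
 [348.45963 155.17549]
 [377.29697 243.99452]
 [235.64468 289.98553]]
[[ 560.1  178.1   14. ]
 [ 670.3 -134.4   14. ]
 [ 476.1 -193.1   14. ]
 [ 371.   107.2   14. ]]
[331.38120441 202.91977654 318.17154883] [519.38820436 -10.57768385  14.        ]
(312, 248) [464.3 -45.5  84.6]
(241, 224) [506.8  93.6  98.7]
(285, 215) [532.5   5.2  26.3]
(330, 205) [554.8 -88.7  39.4]
(298, 135) [687.5 -15.1  99.7]
-1.823031012535239 14.349812938678156
```

View pics/topcrop.png

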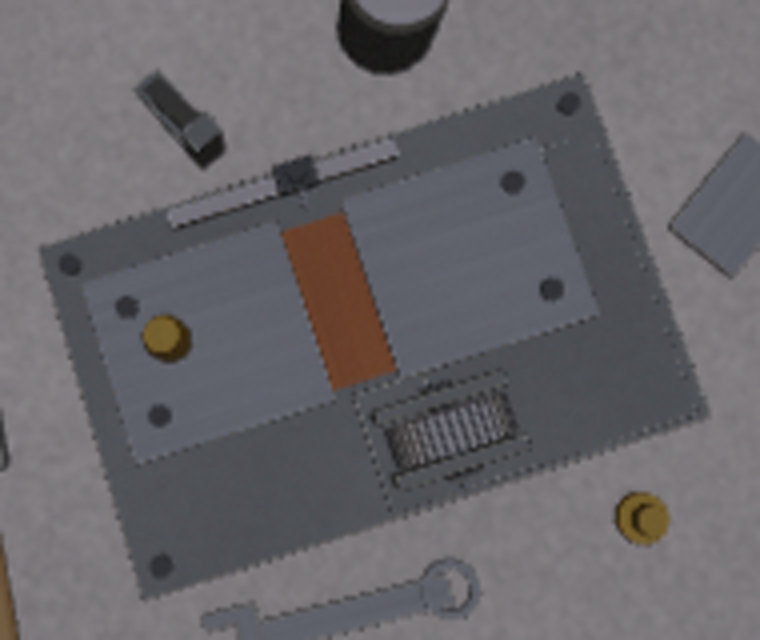

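Run:
```python
from h import *
s=ld('top0')
b=np.array([(44,247),(582,75),(706,412),(147,598)])/4+[200-.4,140-.4]
w=np.array([plane(s,u,v,14) for u,v in b]); print(w.round(1),np.linalg.norm(np.diff(w,axis=0),axis=1))
c=w.mean(0); yd=(w[0]+w[3]-w[1]-w[2])[:2]; yd/=np.linalg.norm(yd); xd=(w[0]+w[1]-w[2]-w[3])[:2]; xd/=np.linalg.norm(xd)
print(c,yd,xd,np.degrees(np.arctan2(-yd[0],yd[1])),np.degrees(np.arctan2(xd[1],xd[0])))
th=(np.arctan2(-yd[0],yd[1])+np.arctan2(xd[1],xd[0]))/2
Rj=np.array([[np.cos(th),-np.sin(th)],[np.sin(th),np.cos(th)]])
J=lambda p:c[:2]+Rj@np.array(p)
print('wheel',J([-62,-20]),'fixed',J([20,30]),th)
inv=lambda p:Rj.T@(np.array(p)-c[:2])
def im2j(u,v,z): return inv(plane(s,u/4+199.6,v/4+139.6,z)[:2])
for q in [(278,222),(332,390),(345,212),(395,370),(303,200),(540,140),(600,315)]: print(q,im2j(*q,40).round(1))
st=arm.read_state(); w_,x,y,z=st['tcp_rot']; print(R.from_quat([x,y,z,w_]).as_matrix().round(3))
T=R.from_quat([x,y,z,w_]).as_matrix()
sw=ld('wrist0'); print('cam in tool',T.T@(np.array(sw['xyz'])-st['tool_pos']), (T.T@rot(sw)).round(3))
```

```text
[[ 559.8  169.6   14. ]
 [ 662.9 -126.9   14. ]
 [ 479.  -190.7   14. ]
 [ 372.9  105.7   14. ]] [313.93596636 194.6936368  314.83127348]
[518.67655506 -10.5683037   14.        ] [-0.33268393  0.94303839] [0.94558216 0.32538342] 19.43176036466253 18.988805928958584
wheel [466.70960315 -49.8548906 ] fixed [527.6918177   24.34193891] 0.3352826911522214
(278, 222) [68.  30.2]
(332, 390) [-25.1  30.7]
(345, 212) [62.1 -5.4]
(395, 370) [-25.2  -3.9]
(303, 200) [75.2 13.8]
(540, 140) [  67.  -116.6]
(600, 315) [ -30.7 -114.9]
[[-0.326  0.945 -0.001]
 [ 0.945  0.326  0.002]
 [ 0.002 -0.    -1.   ]]
cam in tool [   0.71872889  -73.1330742  -142.93516955] [[ 1.     0.     0.001]
 [-0.     0.962  0.272]
 [-0.001 -0.272  0.962]]
```

Call:
{"op": "jog_arm", "data": {
  "plan": [42, 42, 0, 0, 0, 42, 42, 0, 0, 0, 42, 42, 0, 0, 0, 42, 42, 0, 0, 0, 42, 42, 0, 0, 0, 42, 42, 0, 0, 0, 42, 42, 0, 0, 0, 42, 42, 0, 0, 0],
  "newtons": 20
}}

```text
clock: 1.15
tool_pos: [416.3, -154.1, 238.7]
tcp_rot: [-0.002, 0.584, 0.812, 0.001]
wrist_force: [1.0, -0.4, -0.6]
opening: 14.8
```

Call:
{"op": "jog_arm", "data": {
  "plan": [35, 35, 10, 0, 0, 35, 35, 20, 0, 0, 0, 0, 20, 0, 0, 0, 0, 0, 0, 0]
}}

```text
clock: 1.65
tool_pos: [462.9, -58.1, 188.1]
tcp_rot: [-0.001, 0.581, 0.814, 0.002]
wrist_force: [-0.3, 0.2, 0.4]
opening: 0.5
```

Run:
```python
from h import *
s=snap('wrist','w1'); print(s['xyz']); cv2.imwrite('pics/w1b.png',cv2.resize(cv2.convertScaleAbs(cv2.imread('pics/w1.png'),alpha=1.5),(768,576)))
print(arm.read_state()['tool_pos'],arm.read_state()['clock'])
```

```text
[393.4176528  -81.79534678 331.0997194 ]
[463.76774673 -58.27615675 189.223982  ] 1.7
```

View pics/w1b.png

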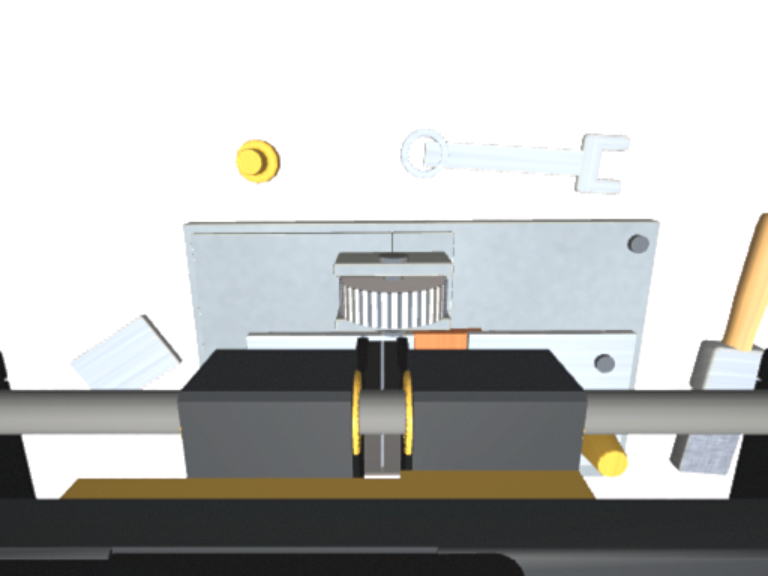

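```bash
cat >> h.py <<'E'
th=0.33528; C=np.array([518.68,-10.57]); Rj=np.array([[np.cos(th),-np.sin(th)],[np.sin(th),np.cos(th)]])
inv=lambda p:Rj.T@(np.array(p)[:2]-C)
E
python3 - <<'E'
from h import *
s=ld('w1');P=cloud(s);z=P[...,2]
Q=(P[...,:2]-C)@Rj
m=(z>70)&(z<95)&(abs(Q[...,0]+62)<30)&(abs(Q[...,1]+20)<50); print(m.sum(),Q[m].min(0),Q[m].max(0),z[m].max(),np.percentile(z[m],[50,95]))
m2=m&(z>83); print(m2.sum(),Q[m2].mean(0),Q[m2].min(0),Q[m2].max(0))
v,u=np.nonzero(m); print(u.min(),u.max(),v.min(),v.max())
# base corners at z=14 : far -x edge (1.5x px) 
for q in [(186,224),(657,221)]: print(inv(plane(s,q[0]/1.5-.3,q[1]/1.5-.3,14)))
# cheeks
m=(z>58)&(z<66)&(abs(Q[...,0]+62)<40)&(abs(Q[...,1]+20)<50); print(Q[m].min(0),Q[m].max(0))
E
```

```text
1727 [-71.09321212 -46.58164727] [-50.13843313   8.96455046] 88.00014997066751 [82.56116394 86.43099638]
814 [-60.99498609 -18.83838263] [-70.894977   -34.76223182] [-50.13843313  -2.85719803]
230 294 190 218
[ -98.1808183  -155.28570319]
[-98.80137805 158.10815004]
[-84.75451129 -53.77387839] [-36.22594794  15.94029093]
```

Call:
{"op": "jog_arm", "data": {
  "plan": [7, 50, 0, 0, 0, 0, 50, 0, 0, 0, 0, 50, 0, 0, 0, 0, 0, 0, 0, 0]
}}

```text
clock: 2.2
tool_pos: [608.1, -4.8, 194.9]
tcp_rot: [0.003, 0.583, 0.813, 0.005]
wrist_force: [-0.8, 0.6, -0.5]
opening: 0.6
```

Run:
```python
from h import *
s=snap('wrist','w2'); print(s['xyz']); cv2.imwrite('pics/w2b.png',cv2.resize(cv2.imread('pics/w2.png'),(768,576)))
print(arm.read_state()['tool_pos'],arm.read_state()['clock'])
```

```text
[537.1772637  -28.27241263 337.09001168]
[606.50666071  -5.3948349  195.05135881] 2.25
```

View pics/w2b.png

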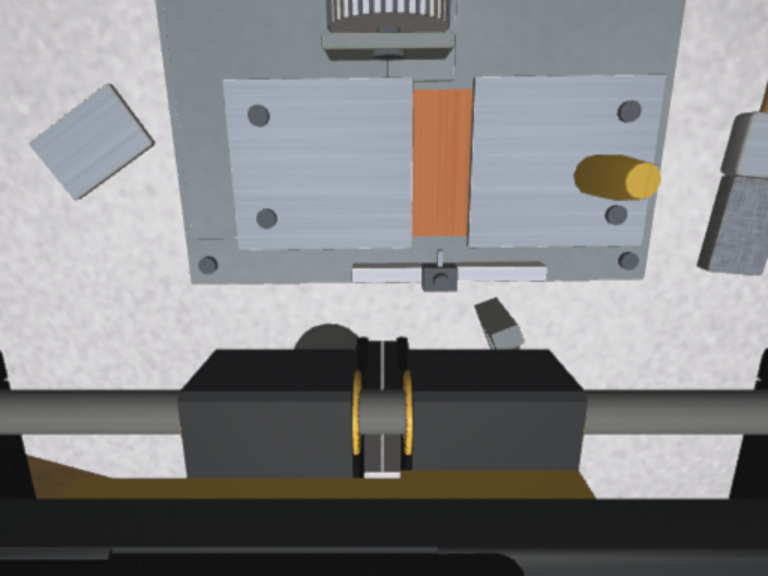

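```bash
cat > meas.py <<'E'
from h import *
def meas(f,crop=None):
    s=ld(f); im=s['image'].astype(float)
    rb=im[...,0]-im[...,2]
    K=(rb>40).astype(np.uint8)
    # copper component: largest between plates
    n,l,st,_=cv2.connectedComponentsWithStats(K)
    i=1+np.argmax([st[k,4] if st[k,3]>st[k,2]*1.3 and st[k,0]>200 and st[k,0]<400 else 0 for k in range(1,n)]); print(st[i])
    x,y,w,h,_=st[i]
    L=[];Rr=[]
    for v in range(y+8,y+h-8):
        c=np.nonzero(l[v]==i)[0]; L.append((c.min()-.5,v)); Rr.append((c.max()+.5,v))
    return s,np.array(L),np.array(Rr)
def fit(s,pts,z):
    w=np.array([inv(plane(s,u,v,z)) for u,v in pts]); p=np.polyfit(w[:,0],w[:,1],1); return w,p
E
python3 - <<'E'
from meas import *
s,L,Rr=meas('w2')
for nm,e in [('slide',L),('fixed',Rr)]:
    w,p=fit(s,e,40); print(nm,p,np.polyval(p,[20,70]),np.median(w[:,1]))
im=cv2.imread('pics/w2.png'); c=im[140:205,240:340]; cv2.imwrite('pics/w2c.png',cv2.resize(c,None,fx=8,fy=8,interpolation=cv2.INTER_NEAREST)[:600])
g=im.mean(2)
for v in range(164,178): print(v,g[v,282:304].astype(int))
E
```

```text
[ 275   59   40   99 3761]
slide [ 0.0092956  -4.59020445] [-4.40429253 -3.93951272] -4.415174208417601
fixed [1.57623081e-03 3.02054691e+01] [30.2369937  30.31580524] 30.260051221624682
164 [143 144 143 143 142 142 143 143 143 143 142 142 143 142 142 142 143 143
 143 143 143 143]
165 [144 143 142 142 142 143 142 143 144 140 137 137 138 141 142 142 143 144
 143 144 143 143]
166 [144 144 143 143 142 143 143 144 142 122  98 102 114 138 142 143 142 144
 143 143 143 143]
167 [144 144 144 143 143 142 143 142 141 110 108 127 129 132 142 143 142 143
 143 143 142 142]
168 [144 145 144 143 143 142 143 143 140 112 143 167 166 149 142 142 142 142
 142 143 142 141]
169 [145 145 144 144 142 142 143 143 140 114 149 170 169 150 142 142 143 142
 142 143 142 141]
170 [147 145 144 144 142 143 143 144 141 115 166 170 168 150 141 141 141 141
 142 142 142 141]
171 [146 145 144 144 142 142 142 144 139 106 166 170 168 149 141 140 140 141
 142 141 142 141]
172 [146 145 145 144 142 143 143 144 139 104 165 170 167 148 140 139 140 140
 141 141 142 142]
173 [146 146 146 145 144 143 144 144 139 105 166 171 168 148 140 140 139 140
 141 141 142 142]
174 [140 140 140 139 138 138 138 138 133 103 167 171 169 143 134 134 135 134
 135 135 136 137]
175 [ 82  82  80  81  81  81  82  81  79  90 168 172 167 104  81  80  81  81
  81  75  81  90]
176 [ 46  45  46  46  45  46  46  45  46  81 165 170 163  71  43  46  45  46
  46  43  49  65]
177 [ 43  43  43  42  43  43  43  42  43  69 132 135 129  57  42  44  43  44
  44  43  44  46]
```

View pics/w2c.png

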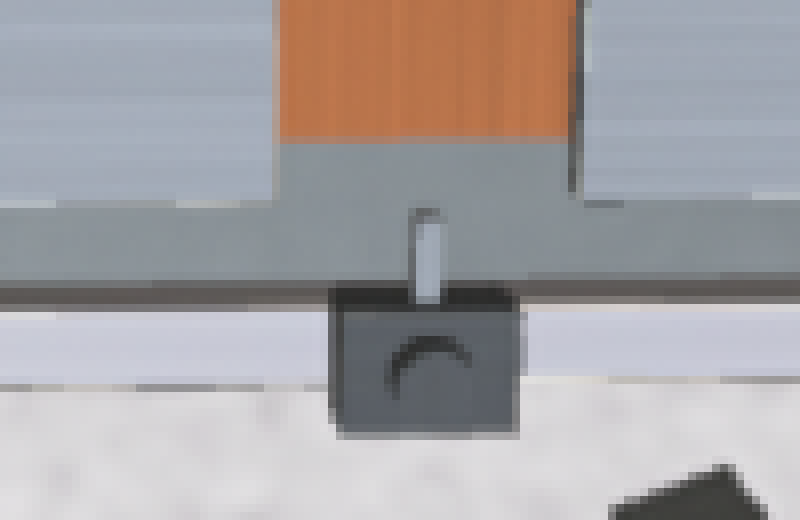

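Run:
```python
from meas import *
s=ld('w2')
g=s['image'].astype(float).mean(2)
for v in (150,160): print(g[v,268:280].astype(int), g[v,306:318].astype(int), s['image'][v,272:277].tolist())
for u,v in [(274.1,158),(293.15,170),(312.6,155)]: print(u,inv(plane(s,u,v,40)))
# by row 150 tilt check
print(inv(plane(s,274.1,70,40)),inv(plane(s,274.1,163,40)))
# depth check of heights
for u,v in [(260,150),(293,171),(330,140)]: print(depthpt(s,u,v))
```

```text
[169 170 169 170 169 170 159 129 123 126 125 125] [126 128 126 123 118  92  80 163 168 167 167 167] [[160, 168, 181], [161, 169, 180], [176, 156, 146], [187, 119, 83], [184, 114, 72]]
[173 173 173 172 173 172 156 144 144 145 145 146] [141 141 142 143 139  93 125 169 170 170 169 170] [[163, 172, 185], [163, 171, 183], [155, 157, 158], [138, 146, 150], [137, 146, 150]]
274.1 [64.43670674 -4.36890766]
293.15 [76.15858889 13.92015575]
312.6 [61.90085688 31.86785824]
[-13.29972571  -5.06386234] [69.22396172 -4.32611016]
[578.25934109  -8.48288651  38.69822087]
[586.88482489  27.73968844  40.54538951]
[548.42231009  50.16531023  39.44737595]
```

Call:
{"op": "jog_arm", "data": {
  "plan": [-6, -50, 0, 0, 0, -5, -50, 0, 0, 0, 0, -46, 15, 0, 0, 0, 0, 25, 0, 0, 0, 0, 25, 0, 0, 0, 0, 10, 0, 0, 0, 0, 0, 0, 0]
}}

```text
clock: 3.12
tool_pos: [462.2, -69.3, 122.6]
tcp_rot: [0.006, 0.586, 0.81, 0.007]
wrist_force: [-0.5, -0.3, 0.3]
opening: 0.6
```

Run:
```python
from h import *
for i in range(3):
    s=arm.read_state(); print(s['clock'],s['tool_pos'],inv(s['tool_pos']),s['wrist_force'],s['tcp_rot'])
    if i<1: snap('wrist','w3')
```

```text
3.125 [462.19961382 -69.2556285  122.60803667] [-72.64500072 -36.83396375] [-0.51714384 -0.26499703  0.34284326] [0.00560541 0.58598979 0.81026577 0.00734406]
3.175 [462.56851422 -69.15597333 122.99289736] [-72.26385146 -36.86123818] [-0.51447936 -0.12975538 -0.26833062] [0.00592155 0.58591292 0.8103164  0.00763701]
3.175 [462.56851422 -69.15597333 122.99289736] [-72.26385146 -36.86123818] [-0.51447936 -0.12975538 -0.26833062] [0.00592155 0.58591292 0.8103164  0.00763701]
```

Call:
{"op": "jog_arm", "data": {
  "plan": [2, 10, 5, -0.1, 0, 0, 0, 8, 0, 0, 0, 0, 4, 0, 0, 0, 0, 0, 0, 0]
}}

```text
clock: 3.68
tool_pos: [474.1, -63.3, 106.6]
tcp_rot: [0.007, 0.578, 0.816, 0.009]
wrist_force: [0.5, -0.3, -0.0]
opening: 0.3
```

```bash
cat > st.py <<'E'
from h import *
s=arm.read_state(); print(s['clock'],s['tool_pos'].round(1),inv(s['tool_pos']).round(1),s['wrist_force'].round(2),s['tcp_rot'].round(4))
E
python3 st.py
```

```text
3.675 [474.1 -63.3 106.6] [-59.5 -35.1] [ 0.5  -0.28 -0.02] [0.0073 0.578  0.8159 0.0088]
```

Call:
{"op": "jog_arm", "data": {
  "plan": [0, -2, 3, 0, 0, 0, 0, 2, 0, 0, 0, 0, 0, 0, 0]
}}

```text
clock: 4.05
tool_pos: [473.3, -64.0, 102.6]
tcp_rot: [0.009, 0.578, 0.816, 0.009]
wrist_force: [-1.0, -0.1, 5.2]
opening: 0.7
```

```bash
python3 st.py
```

```text
4.05 [473.3 -64.  102.6] [-60.5 -35.6] [-0.96 -0.14  5.16] [0.0085 0.5776 0.8162 0.0094]
```

Call:
{"op": "jog_arm", "data": {
  "plan": [0, 0, 1, 0, 0, 5, 0, 0, 0, 0, 5, 0, 0, 0, 0, 5, 0, 0, 0, 0, 5, 0, 0, 0, 0, 5, 0, 0, 0, 0, 5, 0, 0, 0, 0, 0, 0, 0, 0, 0]
}}

```text
clock: 5.05
tool_pos: [463.5, -35.7, 103.4]
tcp_rot: [0.01, 0.577, 0.816, 0.009]
wrist_force: [-0.6, 0.3, 4.0]
opening: 0.3
```

```bash
python3 st.py
```

```text
5.05 [463.5 -35.7 103.4] [-60.4  -5.6] [-0.64  0.35  3.97] [0.0102 0.5773 0.8164 0.0093]
```

Call:
{"op": "jog_arm", "data": {
  "plan": [0, 0, -8, 0, 0, -16, 0, 0, 0, 0, -16, 0, 0, 0, 0, 0, 0, 4, 0, 0, 0, 0, 4, 0, 0, 0, 0, 1.5, 0, 0, 0, 0, 0, 0, 0]
}}

```text
clock: 5.92
tool_pos: [473.0, -66.0, 101.8]
tcp_rot: [0.009, 0.577, 0.817, 0.008]
wrist_force: [-1.3, -2.2, 4.5]
opening: 0.8
```

```bash
python3 st.py;  python3 - <<'E'
from h import *
snap('scene','s1')
for f in ('scene0','s1'):
    im=cv2.imread(f'pics/{f}.png'); cv2.imwrite(f'pics/{f}c.png',cv2.resize(im[110:220,150:310],None,fx=5,fy=5,interpolation=cv2.INTER_CUBIC)[:600])
E
```

```text
5.925 [473.  -66.  101.8] [-61.3 -37.3] [-1.33 -2.22  4.51] [0.009  0.5771 0.8166 0.0084]
```

View pics/s1c.png

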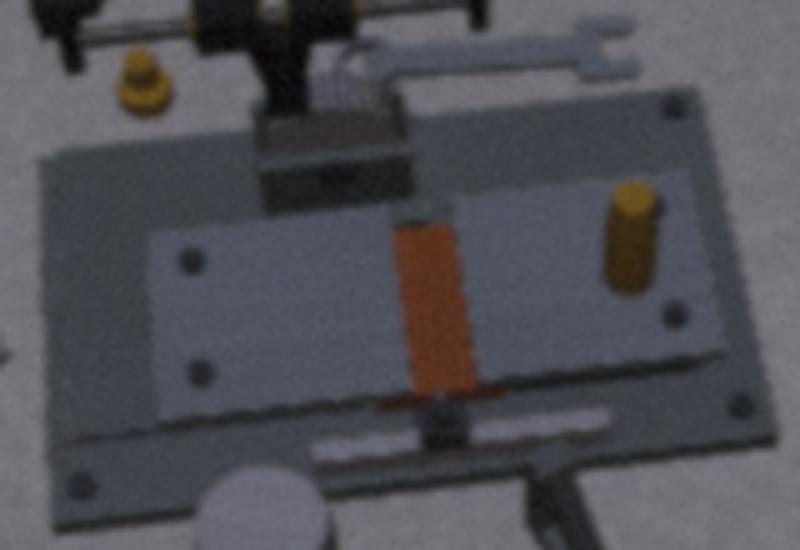

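View pics/scene0c.png

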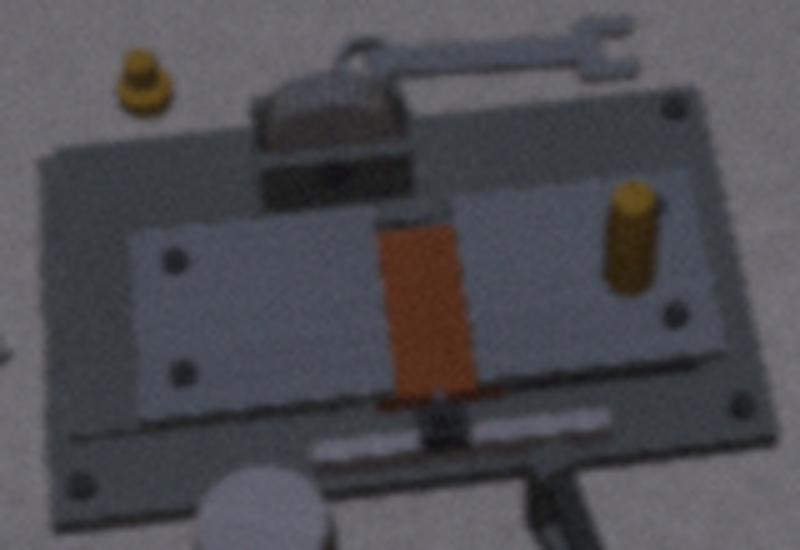

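Call:
{"op": "jog_arm", "data": {
  "plan": [5, 0, 0, 0, 0, 5, 0, 0, 0, 0, 5, 0, 0, 0, 0, 5, 0, 0, 0, 0, 5, 0, 0, 0, 0, 5, 0, 0, 0, 0, 0, 0, 0, 0, 0, 0, 0, -8, 0, 0]
}}

```text
clock: 6.98
tool_pos: [461.9, -35.7, 111.0]
tcp_rot: [0.009, 0.577, 0.817, 0.008]
wrist_force: [1.1, -0.4, -1.0]
opening: 0.4
```

```bash
python3 st.py;  cat > sc.py <<'E'
import sys
from h import *
snap('scene',sys.argv[1])
def gap(f):
    s=ld(f); im=s['image'].astype(float); l=((im[...,0]-im[...,2])>0.25*im.mean(2)).astype(np.uint8)
    a=im[...,0]-im[...,2]
    out=[]
    r=[]
    for v in range(158,184,2):
        row=a[v-1:v+2,222:256].mean(0); lo=0;hi=np.percentile(row,85); t=hi/2
        k=np.nonzero(row>t)[0]; k=k[(k>2)]; i=k[0]; j=k[-1]
        ul=222+i-(row[i]-t)/(row[i]-row[i-1]); ur=222+j+(row[j]-t)/(row[j]-row[j+1])
        p,q=inv(plane(s,ul,v,40)),inv(plane(s,ur,v,40)); r.append((p[1],q[1]))
    r=np.array(r); return np.median(r,0),r.std(0)
b=gap('scene0'); g=gap(sys.argv[1]); print(b,g,'moved',g[0][0]-b[0][0]-(g[0][1]-b[0][1])*0)
E
python3 sc.py s2
```

```text
6.975 [461.9 -35.7 111. ] [-61.9  -5.1] [ 1.05 -0.44 -1.02] [0.0094 0.5767 0.8168 0.0085]
(array([-4.7064646 , 29.04019488]), array([0.13762528, 0.15611791])) (array([10.45845732, 29.19476657]), array([0.16899148, 0.17407237])) moved 15.164921919933096
```

Call:
{"op": "jog_arm", "data": {
  "plan": [-22, 0, 0, 0, 0, 0, 0, 4, 0, 0, 0, 0, 4, 0, 0, 0, 0, 1.5, 0, 0, 4, 0, 0, 0, 0, 4, 0, 0, 0, 0, 4, 0, 0, 0, 0, 0, 0, 0, 0, 0]
}}

```text
clock: 8.02
tool_pos: [466.4, -44.2, 104.0]
tcp_rot: [0.011, 0.576, 0.818, 0.009]
wrist_force: [-0.7, -0.7, 4.5]
opening: 0.5
```

```bash
python3 st.py; python3 sc.py s3
```

```text
8.025 [466.4 -44.2 104. ] [-60.4 -14.5] [-0.74 -0.7   4.52] [0.0111 0.5757 0.8175 0.0095]
(array([-4.7064646 , 29.04019488]), array([0.13762528, 0.15611791])) (array([13.33128662, 29.31932769]), array([0.11972367, 0.10302169])) moved 18.037751224066493
```

Moved about 18.0 of the 18.3 mm needed. Next: lift, then verify from two wrist positions.

Call:
{"op": "jog_arm", "data": {
  "plan": [0, 0, -10, 0, 0, 0, 0, -40, 0, 0, 0, 40, -30, 0, 0, 5, 50, -5, 0, 0, 5, 50, 0, 0, 0, 0, 0, 0, 0, 0]
}}

```text
clock: 8.82
tool_pos: [594.7, 14.2, 195.4]
tcp_rot: [0.01, 0.577, 0.817, 0.011]
wrist_force: [-0.0, -0.6, -0.2]
opening: 0.5
```

```bash
python3 st.py
python3 - <<'E'
from h import *
s=snap('wrist','w4'); im=cv2.imread('pics/w4.png'); cv2.imwrite('pics/w4b.png',cv2.resize(im,(768,576)))
E
```

```text
8.825 [594.7  14.2 195.4] [79.9 -1.6] [-0.04 -0.6  -0.25] [0.0098 0.5769 0.8167 0.0107]
```

View pics/w4b.png

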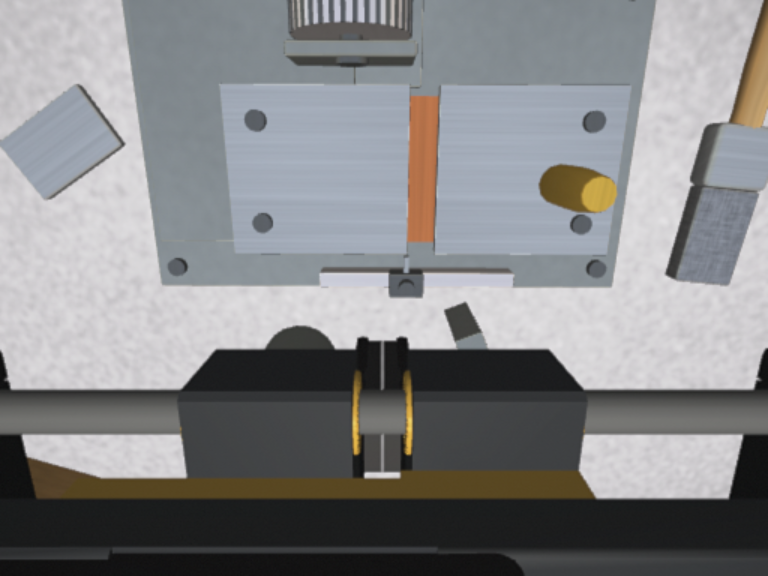

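Run:
```python
from meas import *
s=ld('w4'); g=s['image'].astype(float).mean(2)
for v in (150,160,164,167,169,171,172,173,174,175,176,178): print(v,g[v,262:284].astype(int))
im=cv2.imread('pics/w4.png'); cv2.imwrite('pics/w4c.png',cv2.resize(im[150:205,230:310],None,fx=10,fy=10,interpolation=cv2.INTER_NEAREST))
```

```text
150 [171 170 171 171 171 171 171 172 171 160 128 124 125 123 124 125 125 123
 121 124 126 127]
160 [175 176 176 175 175 175 176 176 176 143 128 128 128 126 127 128 128 125
 125 129 130 128]
164 [173 173 173 173 173 173 173 174 172 130 141 144 143 142 143 142 142 141
 141 141 141 141]
167 [173 173 173 173 174 173 173 174 171 128 140 143 142 144 144 143 143 144
 143 143 144 144]
169 [151 151 150 150 151 151 152 148 143 116 136 142 142 143 143 143 144 143
 144 144 144 143]
171 [144 145 143 142 142 143 140 105 111 115 135 143 142 143 143 142 143 143
 143 143 143 142]
172 [145 145 145 143 143 143 142 139 166 167 160 145 143 142 143 143 142 142
 142 142 142 142]
173 [146 146 145 143 143 143 143 142 169 170 158 144 142 142 142 141 142 142
 141 141 142 142]
174 [146 145 145 143 142 142 142 141 168 169 157 143 141 142 141 141 141 142
 142 142 142 141]
175 [145 146 144 144 142 143 143 142 168 169 156 143 142 140 140 140 141 141
 142 142 142 141]
176 [146 145 144 144 143 143 142 142 168 169 156 143 142 141 140 140 141 142
 142 142 142 142]
178 [102 102 103 102 101 101 103 130 168 169 141 113 112 112 112 112 113 112
 114 114 114 113]
```

View pics/w4c.png

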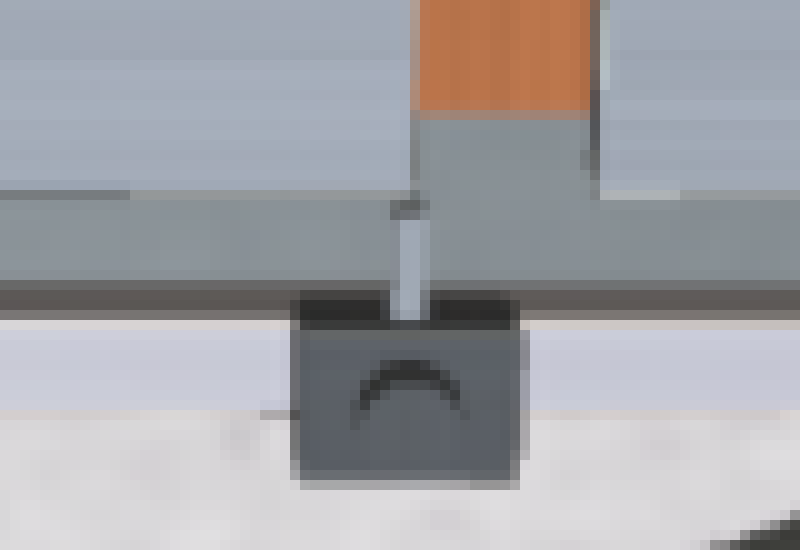

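```bash
python3 - <<'E'
from meas import *
s=ld('w4')
print(inv(plane(s,270.7,165,40)),inv(plane(s,270.7,174,40)),inv(plane(s,270.9,100,40)))
s2=snap('top','top2'); im=cv2.imread('pics/top2.png'); cv2.imwrite('pics/top2b.png',cv2.resize(im[140:300,200:390],None,fx=4,fy=4))
E
python3 sc.py s4; python3 st.py
```

```text
[67.21991816 13.94202178] [76.01861738 14.12736731] [ 7.92413124 12.87192659]
(array([-4.7064646 , 29.04019488]), array([0.13762528, 0.15611791])) (array([13.34935319, 29.41301249]), array([0.10347191, 0.10168046])) moved 18.055817789238187
8.975 [591.2  12.5 195.4] [76.1 -2.1] [-0.5   0.17  0.72] [0.0089 0.5774 0.8163 0.0098]
```

View pics/top2b.png

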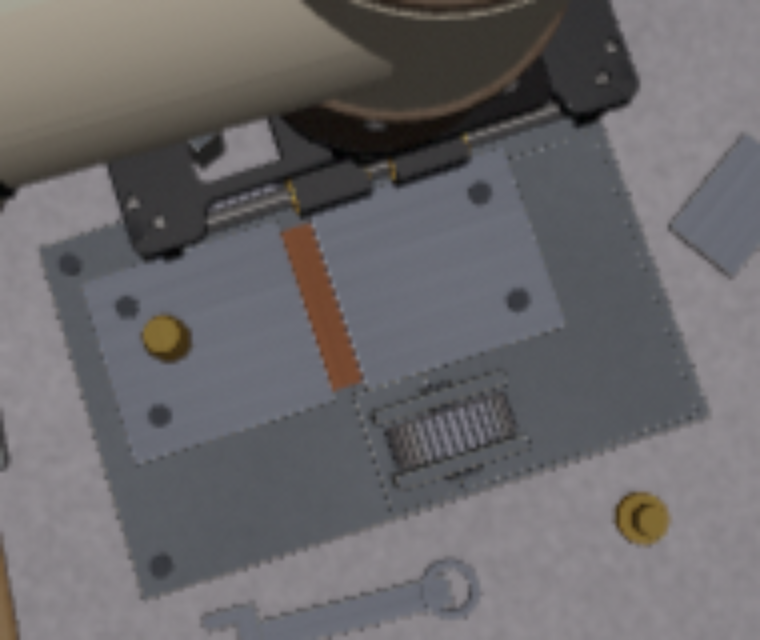

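```bash
python3 -c "
from station import arm
print(arm.finish_job())"
```

```text
the job is handed in; nothing more can be done
None
```

I rolled the wheel with the closed fingertips in three short strokes (30, 30 and 12 mm at the rim). I pressed a few millimetres down, with wrist readings of about 4–5 N each time I checked. Then I lifted off, and the job is handed in at about 9 s on the clock.

**Alignment:** the last wrist image puts the plate edge at jig y ≈ 13.9 mm and the blade centre at ≈ 14.1 mm, about 0.2 mm apart against a tolerance of 2.5 mm.

**Plate travel:** the scene camera gave 18.1 mm. The first wrist measurement had called for 18.3 mm, so the two agree.

**Hand and surroundings:** the fingertips finished about 175 mm above the table, touching nothing. The nozzle, spanner, fitting and offcut look unmoved in the last top view. I did not check the brush, can and square as closely.

**Disagreements:** the measured positions differ by 1–2 mm in places:
- The fixed edge read 29–32 mm, depending on view and edge pick, against the stated 30 mm.
- The plate's edge appeared tilted by about 0.01 rad in my jig frame.

Both are within the 2 mm calibration. They do not affect the alignment, because edge and blade were compared next to each other in the same image.

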